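Start the loose bench timer against the bench stop

ROBOT

A 6-joint arm with a two-finger parallel gripper is mounted at the origin on the work surface. World frame = base frame: x ahead of the robot, y to its left, z up, the work surface at z = 0. Lengths are in mm, angles in rad, forces in N, time in s.
With the tool pointing down it reaches from about 275 to 750 mm from the base axis. Payload 10.2 kg.
Tool frame: the origin (TCP) lies between the finger pads; the fingertips stand 8 mm ahead of it and the grasp point (between the pads) lies 11 mm behind it; x points along the fingers, y is the direction in which the jaws open and shut, and the axes are right-handed (so a half turn about x gives the same grasp; the last joint's range is limited). The gripper opens to 85 mm and grips with 20 to 120 N. Pads are 22 mm wide; open, the fingers measure 114 mm over their backs; the gripper's body (76 mm by 85 mm) begins 54 mm behind the grasp point. The pads swing forward as they close: fully open they stand 13 mm farther back than shut.
Start: joints at [-1.331, 0.313, 1.498, -0, 1.331, -0.223], TCP at [234.378, -469.785, 239.294] pointing down, gripper open.
Joint ranges: [-2.94, 2.94], [-0.97, 2.17], [0.19, 2.56], [-1.23, 4.37], [0.02, 3.11], [-2.88, 2.88]. Speed limits (rad/s): [2.39, 2.39, 3.01, 3.14, 3.14, 3.14].

INTERFACE

Orientations are given as a unit quaternion [w, x, y, z].
In Python, from cell import bot, read_camera, camera_model gives the robot as it stands. The module is installed in compiled form; this text tells all that it offers.
- The arm moves only by the tool drive_tool, never from a script. Its arguments are lists of equal length, an entry for each row: "dp": the shift along the tool's x, y, z in mm, a list of three; "angular": the turn, a rotation vector about the tool's x, y, z in degrees, a list of three; "grip": the opening, from 0 (shut) to 1 (fully open). In form: {"dp": [[dx, dy, dz], ...], "angular": [[wx, wy, wz], ...], "grip": [grip, ...]}. A call has 1 to 20 rows; each row shifts and turns the pose as measured when the row begins, along the tool's axes as they then stand; what a row does not reach is not made up. A row lasts 1/12 s, in which the tool goes at most 41.7 mm and 7.16 degrees, less where a joint would pass 70% of its speed; a pose out of reach is approached as far as the arm can. A call with a gripper value outside its range is refused whole. The fingers move at their own pace and stop on an object; "newtons" is the grip in N (left out, the last holds). Time passes only in rows, so rows that do not move let the fingers close. It gives the time, the measured TCP pose, the force and the opening at its end, in the units of the state.
- bot.observe(): the state, without advancing time (a new reading comes with each control period).
- read_camera(name): name is "scene" or "top" or "wrist"; returns the picture (420x560x3 uint8, red, green, blue); there is no depth.
- camera_model(name): a dict with "camera_matrix" (3x3 intrinsics, pixels), "R" (3x3) and "t" (3): a world point X has camera coordinates R X + t. Camera axes: x right, y down, z forward; pixel columns grow to the right and rows downward; lengths in mm; the calibration is good to about 2 mm. The wrist camera is an equidistant fisheye: a pixel r from the principal point sees the ray r / f radians off the axis. A picture is of the moment at which its call begins: read the wrist's pose just before it. camera_model takes no time and is no camera call; for the wrist camera it gives the pose at the moment of the call.
- bot.job_done(): hands the job in, once; it reports no verdict.
The state is a dict: "clock": time; "joint_positions": joint angles; "dq": joint speeds; "joint_torque": joint torques, N m; "position": TCP position; "tcp_rot": TCP orientation; "ft_force": force on the tool from outside, world axes, zero at the start; "moment": the same for the moment, N m; "opening": finger opening in mm.
Only numpy, scipy, OpenCV 4.12 (cv2) and the standard library are available. Lean on these libraries where they do the work, as an engineer would, in place of code of your own. Each camera call takes 0.05 s, during which the arm holds its last target.

TASK

Bring the loose blue bench timer to the fixed bench stop and brace it there, flat on the bench, with its plain end square against the middle of the black rubber buffer plate and its green start key pointing away from the stop. With the stop taking the push, press the key in and hold it in for a good two seconds, without forcing it, then let the key spring out and leave the timer standing there. Leave the other things on the bench undisturbed and never tip the timer up.

Things in the scene. Friction and masses are not known exactly. Their poses are not given: they have to be found in the camera images.
- timer: loose blue bench timer, a box 130 mm long (its x), 58 mm wide (y), 42 mm high, flat on the bench, about 0.2 kg; origin at the centre of its underside; z up. A green screen and grey keys on top are look only. The green start key sticks out of the end at -x; the plain end (heel) is at +x. It slides on the bench at 1 to 3.5 N, less than the key needs, so the key cannot be pressed unless the heel is braced.
- timer_heel (a point): point at the bottom middle of the timer's plain end: timer frame (65, 0, 0) mm
- key_face (a point): centre of the outer face of the green start key, in timer frame (-80, 0, 22) mm when out; the key is 36 mm wide (y), 26 mm high (z 9 to 35 mm), sticks 15 mm out of the timer's end and moves along the timer's +x as it is pressed
- key (a joint): travel of the start key: 0 out, 0.006 m fully in, springs back by itself; it begins to move at 4 N and is fully in at 8 N; it counts as pressed beyond 0.0035 m; past the end of its travel it is hard, and over 40 N damages it
- stop: fixed bench stop: aluminium block and foot; before it (-x) a clamped grey buffer plate 140 mm wide (y), 48 mm high, 16 mm thick, with a black rubber face to -x. The plate is set 0 to 30 mm forward, different each time and not reported: see it or feel for it. Origin on the bench, below the face's middle with the plate fully back; x points into the stop, which runs 90 mm back; z up
- stop_face (a point): same point and axes as stop: bottom middle of the rubber face if the plate were fully back; the true face lies 0 to 30 mm from it towards -x. Pushes of up to 40 N do not move the plate
- slide_box: bystander: loose yellow slide box with clear lid, 114 x 86 x 54 mm high, origin under its centre
- wash_bottle: bystander: loose clear wash bottle, 72 mm across, 186 mm high with a bent white spout, origin under its centre
- stain_trough: bystander: loose black staining trough with lid, 84 x 74 x 76 mm high, origin under its centre
Things that resemble listed ones, but are neither listed nor needed, are in the scene too. What is shaped like the stop but orange is not meant.

How it is judged (in metres and radians):
On the way:
1. the key is held in (beyond 3.5 mm) for 1.6 s while the timer's plain end is square against the stop and the stop takes at least 3 N (x of timer_heel in the frame of stop_face between -0.036 and 0.004 m and y of timer_heel in the frame of stop_face between -0.035 and 0.035 m and angle between the x axis of timer and the x axis of stop, either way round below 0.12 rad and angle between timer's own z axis and vertical below 0.08 rad and value of joint key above 0.0035 m and contact force between timer and stop above 3 N), for 1.6 s.
At the end, for the whole second after the job is handed in: the timer stands flat and still, its plain end at the stop (0 to 36 mm before the face's fully-back position, which spans every setting), within 35 mm of its middle, square within 0.12 rad, with the start key sprung out and nothing but bench and stop touching it (x of timer_heel in the frame of stop_face between -0.036 and 0.004 m and y of timer_heel in the frame of stop_face between -0.035 and 0.035 m and angle between the x axis of timer and the x axis of stop, either way round below 0.12 rad and angle between timer's own z axis and vertical below 0.08 rad and value of joint key below 0.001 m and linear speed of timer below 0.01 m/s and height (world z) of timer below 0.004 m).
It fails at once if the start key is forced: over 40 N on it (contact force between key and anything else above 40 N).
It fails at once if the timer is tipped more than 0.6 rad (angle between timer's own z axis and vertical above 0.6 rad).
It fails at once if the slide box is moved more than 20 mm or tipped (distance of slide_box from where it was at the start of the episode above 0.02 m or angle between slide_box's own z axis and vertical above 0.3 rad).
It fails at once if the wash bottle is moved more than 20 mm or tipped (distance of wash_bottle from where it was at the start of the episode above 0.02 m or angle between wash_bottle's own z axis and vertical above 0.3 rad).
It fails at once if the staining trough is moved more than 20 mm or tipped (distance of stain_trough from where it was at the start of the episode above 0.02 m or angle between stain_trough's own z axis and vertical above 0.3 rad).
It also fails if it takes over 64 s, if anything falls off the work surface, if the arm or the gripper's body presses on something with over 40 N, if the wrist force passes 120 N, or if a joint passes its speed limit or range.

## Working session

There is one attempt and no reset: what is moved stays moved. The work goes in short steps, Python scripts to look and compute and a tool call to move; the robot and the scene stay as the last step left them, time stands still between calls to the robot, and variables do not carry over. Pictures are saved under pics/ and viewed, and the job is handed in when it is done.

Besides the shell and the picture viewer there is one more tool, called after ">>>" as name(argument=value, ...) on one line, values as JSON. drive_tool: Moves the arm, as the interface text tells. Its arguments: {"type":"object","properties":{"dp":{"type":"array"},"angular":{"type":"array"},"grip":{"type":"array"},"newtons":{"type":"number"}},"required":["dp","angular","grip"]}

```bash
mkdir -p pics; python3 - <<'E'
from cell import bot, read_camera, camera_model
import cv2
print(bot.observe())
for n in ("scene","top","wrist"):
    m=camera_model(n); print(n,m)
    cv2.imwrite(f"pics/{n}0.png",read_camera(n)[:,:,::-1])
E
```

```text
{'clock': 0.0, 'joint_positions': array([-1.33141522e+00,  3.13456363e-01,  1.49845280e+00, -1.14049661e-05,
        1.33102129e+00, -2.23371245e-01]), 'dq': array([-3.71922200e-04, -2.82516077e-04,  9.54096467e-04,  6.94454628e-04,
        7.96542272e-05,  2.10665574e-05]), 'joint_torque': array([ 3.34815013e-04, -4.12267613e+01, -2.59744012e+01, -1.80356988e-04,
        4.08674794e-03,  1.43564034e-05]), 'position': array([ 234.30397716, -469.52698684,  238.72590398]), 'tcp_rot': array([-0.16167974, -0.68825554, -0.16262561,  0.68827094]), 'ft_force': array([-0.19980781, -0.33486163,  0.18892514]), 'moment': array([0.01070428, 0.01907249, 0.02919122]), 'opening': 85.37074353543863}
scene {'camera_matrix': array([[420.31947103,   0.        , 277.53534926],
       [  0.        , 420.31947103, 212.9415745 ],
       [  0.        ,   0.        ,   1.        ]]), 'R': array([[-0.15809793,  0.98739542,  0.00743889],
       [ 0.8113675 ,  0.1341992 , -0.56892298],
       [-0.56275023, -0.08390987, -0.82235717]]), 't': array([  93.41457127, -389.50913336, 1314.79793913])}
top {'camera_matrix': array([[425.24792081,   0.        , 281.70094546],
       [  0.        , 425.24792081, 209.59537993],
       [  0.        ,   0.        ,   1.        ]]), 'R': array([[-0.00908398, -0.99950152, -0.03023546],
       [-0.99101045,  0.01303461, -0.13314798],
       [ 0.13347572,  0.02875414, -0.99063486]]), 't': array([ 15.56008088, 541.11414697, 900.13069868])}
wrist {'camera_matrix': array([[325.1922621 ,   0.        , 279.37546453],
       [  0.        , 325.1922621 , 208.17547328],
       [  0.        ,   0.        ,   1.        ]]), 'R': array([[ 4.46969676e-01, -8.94549058e-01, -3.03280576e-04],
       [-8.44633909e-01, -4.22140730e-01,  3.29227526e-01],
       [-2.94638201e-01, -1.46898560e-01, -9.44250573e-01]]), 't': array([-526.402377  ,  -43.03697691,  381.96646779])}
```

View pics/scene0.png

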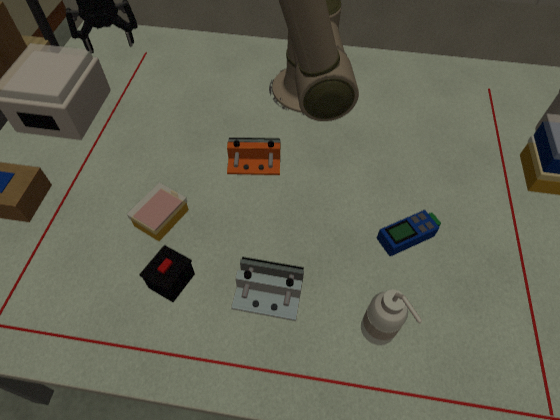

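View pics/top0.png

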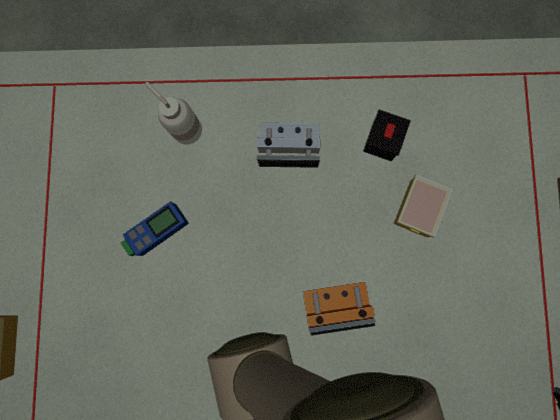

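View pics/wrist0.png

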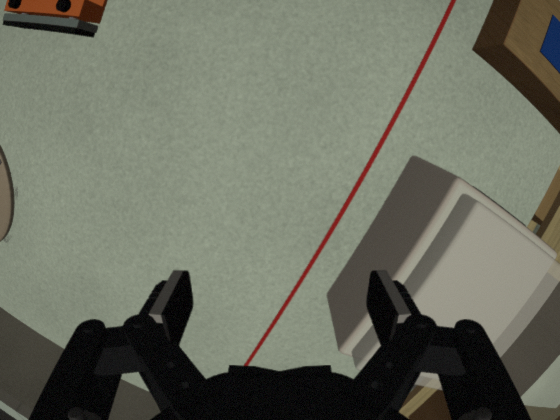

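Candidates for the timer:
- Blue box with green end key: top (155,228), scene (408,231). It fits the description.
- Blue-lidded tray off the bench edge: scene (548,140). Not meant.
- Blue patch on a wood box: scene (5,182). Not meant.

Candidates for the stop:
- Grey/aluminium: top (288,145). It fits the description.
- Orange: top (338,305). Excluded by the task text.

Next I check these in close crops and measure.

```bash
cat > h.py <<'E'
import numpy as np, cv2
from cell import bot, read_camera, camera_model
def ray(name,uv,m=None):
    m=m or camera_model(name); K,R,t=m["camera_matrix"],m["R"],m["t"]
    x=(uv[0]-K[0,2])/K[0,0]; y=(uv[1]-K[1,2])/K[1,1]
    if name=="wrist":
        r=np.hypot(x,y); s=np.sin(r)/max(r,1e-9); d=np.array([x*s,y*s,np.cos(r)])
    else: d=np.array([x,y,1.])
    return -R.T@t, R.T@d
def onz(name,uv,z,m=None):
    c,d=ray(name,uv,m); return c+d*(z-c[2])/d[2]
def proj(name,X,m=None):
    m=m or camera_model(name); K,R,t=m["camera_matrix"],m["R"],m["t"]
    p=R@np.asarray(X,float)+t
    if name=="wrist":
        n=np.hypot(p[0],p[1]); th=np.arctan2(n,p[2]); q=p[:2]/n*th
    else: q=p[:2]/p[2]
    return q*K[0,0]+K[:2,2]
E
python3 - <<'E'
from h import *
im=cv2.imread("pics/top0.png"); sc=cv2.imread("pics/scene0.png")
a=cv2.resize(im[190:270,105:205],(400,320),interpolation=cv2.INTER_CUBIC)
b=cv2.resize(im[110:180,245:335],(400,311),interpolation=cv2.INTER_CUBIC)
c=cv2.resize(sc[200:260,365:455],(400,267),interpolation=cv2.INTER_CUBIC)
d=cv2.resize(sc[250:325,225:315],(400,333),interpolation=cv2.INTER_CUBIC)
f=lambda x:cv2.resize(x,(400,300)) if 0 else cv2.copyMakeBorder(x,0,max(0,300-x.shape[0]),0,0,0)[:300]
cv2.imwrite("pics/crop1.png",np.vstack([np.hstack([f(a),f(b)]),np.hstack([f(c),f(d)])]))
hsv=cv2.cvtColor(im,cv2.COLOR_BGR2HSV)
m=cv2.inRange(hsv,(105,120,40),(128,255,255)); m[:190]=0;m[270:]=0;m[:,:100]=0;m[:,210:]=0
m=cv2.morphologyEx(m,cv2.MORPH_CLOSE,np.ones((7,7)))
c=max(cv2.findContours(m,0,2)[0],key=cv2.contourArea); r=cv2.minAreaRect(c); print(r)
for p in cv2.boxPoints(r): print(p,onz("top",p,42).round(1))
g=cv2.inRange(hsv,(50,100,60),(80,255,255)); n,l,s,ce=cv2.connectedComponentsWithStats(g)
for i in range(1,n):
  if s[i,4]>15: print(s[i],ce[i],onz("top",ce[i],30).round(1))
E
```

```text
((154.41026306152344, 228.96844482421875), (28.017536163330078, 61.03267288208008), 54.90418243408203)
[121.38777 235.05182] [488.7 362.2  42. ]
[171.3242  199.96136] [565.2 253.6  42. ]
[187.43275 222.88507] [513.8 216.6  42. ]
[137.49632 257.97552] [438.3 324.6  42. ]
[158 210  14  16  49] [165.28571429 216.02040816] [531.1 269.8  30. ]
[152 219   9   5  20] [156.65 220.7 ] [520.8 288.9  30. ]
[150 221  11  12  27] [154.7037037  226.92592593] [506.9 292.9  30. ]
[121 240  12  15  83] [126.65060241 247.30120482] [462.3 354.2  30. ]
```

View pics/crop1.png

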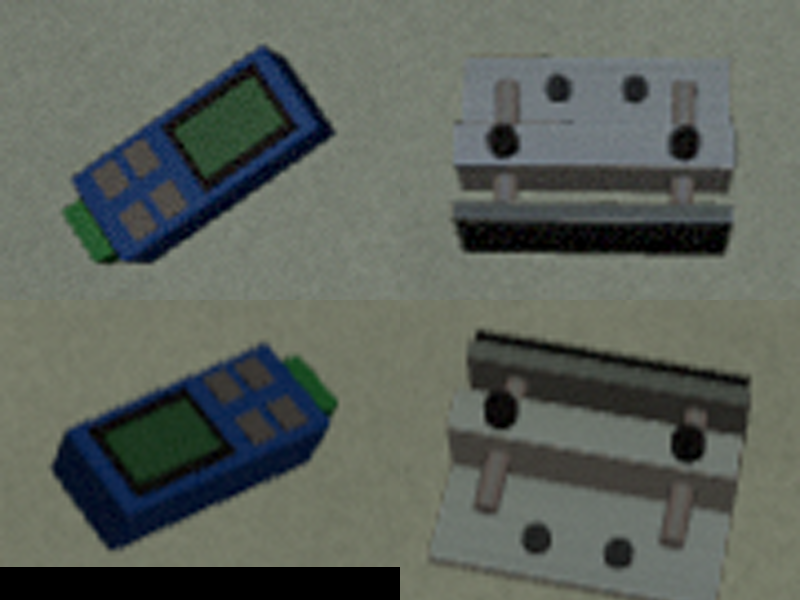

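```bash
python3 - <<'E'
from h import *
P=lambda x,y:(105+x/4,190+y/4)
for q in [(266,46),(73,181),(133,258),(318,134)]: print("timer top",onz("top",P(*q),42).round(1))
S=lambda x,y:(365+x*90/400,200+y*60/267)
for q in [(265,46),(67,132),(125,228-0),(330,108)]: print("timer scene",onz("scene",S(*q),42).round(1))
Q=lambda x,y:(245+x*90/400,110+y*90/400)
for q in [(56,222),(333,221)]: print("plate front top edge",onz("top",Q(*q),48).round(1))
for q in [(64,251),(324,254)]: print("plate front bottom",onz("top",Q(*q),0).round(1))
for q in [(54,205),(333,205)]: print("plate back top",onz("top",Q(*q),48).round(1))
T=lambda x,y:(225+x*90/400,250+y*90/400)
for q in [(77,31),(350,78)]: print("plate front scene",onz("scene",T(*q),48).round(1))
for q in [(64,60),(330,60)]: print("foot back?",onz("top",Q(*q),0).round(1))
E
```

```text
timer top [561.8 253.1  42. ]
timer top [488.2 358.   42. ]
timer top [445.8 323.2  42. ]
timer top [512.5 223.1  42. ]
timer scene [447.1 331.4  42. ]
timer scene [519.4 227.6  42. ]
timer scene [572.1 257.6  42. ]
timer scene [481.9 363.5  42. ]
plate front top edge [651.3  61.6  48. ]
plate front top edge [649.5 -76.1  48. ]
plate front bottom [648.   61.5   0. ]
plate front bottom [644.2 -74.1   0. ]
plate back top [660.   62.6  48. ]
plate back top [657.6 -76.2  48. ]
plate front scene [643.9 -69.8  48. ]
plate front scene [647.8  65.9  48. ]
foot back? [751.6  61.3   0. ]
foot back? [748.8 -79.4   0. ]
```

The top crop shows the timer with the key end at (126,247) and the heel at (180,212). The stop's rubber face is nearest the robot, at about row 160. In world coordinates:
- **Timer:** about (503,291), yaw about −55°.
- **Stop face:** x about 648, y about −5, yaw about −1°.

I'll work out the approach next.

```bash
cat >> h.py <<'E'
from scipy.spatial.transform import Rotation as Ro
def pose():
    s=bot.observe(); q=s["tcp_rot"]; return np.array(s["position"]),Ro.from_quat([q[1],q[2],q[3],q[0]]),s
def plan(target,yawy):
    """target TCP, tool down with tool y at world angle yawy(deg) ; prints tool-frame delta after turning, and turn"""
    p,R,s=pose(); M=R.as_matrix()
    y=np.array([np.cos(np.radians(yawy)),np.sin(np.radians(yawy)),0]); x=np.array([0,0,-1.]); z=np.cross(x,y)
    T=Ro.from_matrix(np.c_[x,y,z])
    print("pos",p.round(1),"tool x",M[:,0].round(3),"tool y ang",np.degrees(np.arctan2(M[1,1],M[0,1])).round(2),"q",s["joint_positions"].round(2),"F",s["ft_force"].round(1),"open",round(s["opening"],1),"t",round(s["clock"],2))
    print("turn",np.degrees((R.inv()*T).as_rotvec()).round(2))
    d=np.asarray(target)-p
    print("dp now-frame",(M.T@d).round(1),"dp target-frame",(T.as_matrix().T@d).round(1))
E
python3 - <<'E'
from h import *
for a in (35,-145): plan((503,291,150),a)
E
```

```text
pos [ 234.3 -469.6  238.9] tool x [-0.     0.001 -1.   ] tool y ang -63.48 q [-1.33  0.31  1.5  -0.    1.33 -0.22] F [-0.3 -0.3  0.4] open 85.3 t 0.15
turn [-9.848e+01 -5.000e-02  3.000e-02]
dp now-frame [  89.5 -560.6 -580. ] dp target-frame [  88.9  656.4 -468.9]
pos [ 234.3 -469.6  238.9] tool x [-0.     0.001 -1.   ] tool y ang -63.48 q [-1.33  0.31  1.5  -0.    1.33 -0.22] F [-0.3 -0.3  0.4] open 85.3 t 0.15
turn [8.152e+01 3.000e-02 5.000e-02]
dp now-frame [  89.5 -560.6 -580. ] dp target-frame [  88.9 -656.4  468.9]
```

>>> drive_tool(dp=[[0, 0, 0], [0, 0, 0], [0, 0, 0], [0, 0, 0], [0, 0, 0], [0, 0, 0], [0, 0, 0], [0, 0, 0], [0, 0, 0], [0, 0, 0], [0, 0, 0], [0, 0, 0], [0, 0, 0], [0, 0, 0]], angular=[[-7, 0, 0], [-7, 0, 0], [-7, 0, 0], [-7, 0, 0], [-7, 0, 0], [-7, 0, 0], [-7, 0, 0], [-7, 0, 0], [-7, 0, 0], [-7, 0, 0], [-7, 0, 0], [-7, 0, 0], [-7, 0, 0], [-7, 0, 0]], grip=[1, 1, 1, 1, 1, 1, 1, 1, 1, 1, 1, 1, 1, 1])

```text
clock: 1.32
position: [233.9, -467.9, 235.2]
tcp_rot: [0.63, 0.319, 0.634, -0.314]
ft_force: [-0.8, 0.1, -0.3]
opening: 85.4
```

>>> drive_tool(dp=[[3, 33, -23], [3, 33, -23], [3, 33, -23], [3, 33, -23], [3, 33, -23], [3, 33, -23], [3, 33, -23], [3, 33, -23], [3, 33, -23], [3, 33, -23], [3, 33, -23], [3, 33, -23], [3, 33, -23], [3, 33, -23], [3, 33, -23], [3, 33, -23], [3, 33, -23], [3, 33, -23]], angular=[[0, 0, 0], [0, 0, 0], [0, 0, 0], [0, 0, 0], [0, 0, 0], [0, 0, 0], [0, 0, 0], [0, 0, 0], [0, 0, 0], [0, 0, 0], [0, 0, 0], [0, 0, 0], [0, 0, 0], [0, 0, 0], [0, 0, 0], [0, 0, 0], [0, 0, 0], [0, 0, 0]], grip=[1, 1, 1, 1, 1, 1, 1, 1, 1, 1, 1, 1, 1, 1, 1, 1, 1, 1])

```text
clock: 2.82
position: [458.1, 240.8, 183.3]
tcp_rot: [0.63, 0.32, 0.633, -0.315]
ft_force: [1.1, -0.7, 0.4]
opening: 85.0
```

```bash
python3 - <<'E'
from h import *
plan((503,291,150),35)
E
```

```text
pos [458.1 240.8 183.3] tool x [-0.     0.009 -1.   ] tool y ang 36.66 q [ 0.25  0.35  1.61  0.01  1.19 -0.39] F [ 1.1 -0.7  0.4] open 85.0 t 2.82
turn [ 1.66 -0.43 -0.29]
dp now-frame [ 33.7  65.8 -13.2] dp target-frame [ 33.3  65.5 -15.4]
```

>>> drive_tool(dp=[[10, 33, -8], [10, 33, -8], [5, 0, 0], [0, 0, 0]], angular=[[1.6, -0.4, -0.3], [0, 0, 0], [0, 0, 0], [0, 0, 0]], grip=[1, 1, 1, 1])

```text
clock: 3.15
position: [502.8, 302.8, 154.4]
tcp_rot: [0.628, 0.324, 0.629, -0.324]
ft_force: [0.5, -0.3, -0.2]
opening: 85.3
```

```bash
python3 - <<'E'
from h import *
plan((503,291,150),35)
cv2.imwrite("pics/w1.png",read_camera("wrist")[:,:,::-1])
import pickle; pickle.dump(camera_model("wrist"),open("w1.pkl","wb"))
E
```

```text
pos [502.8 302.8 154.4] tool x [-0.003  0.    -1.   ] tool y ang 35.45 q [ 0.34  0.52  1.42  0.    1.2  -0.28] F [ 0.5 -0.3 -0.2] open 85.3 t 3.15
turn [ 0.45 -0.1   0.13]
dp now-frame [ 4.4 -6.7  9.7] dp target-frame [ 4.4 -6.6  9.7]
```

View pics/w1.png

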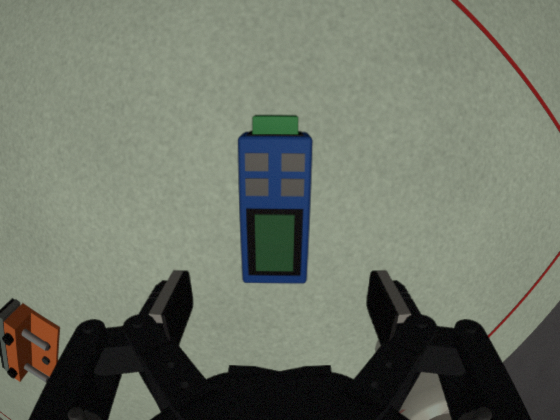

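The wrist picture shows the timer upright: green key at (275,125), heel edge at row 282, sides at columns 239–311.

```bash
python3 - <<'E'
from h import *
import pickle
m=pickle.load(open("w1.pkl","rb"))
im=cv2.imread("pics/w1.png"); hsv=cv2.cvtColor(im,cv2.COLOR_BGR2HSV)
b=cv2.inRange(hsv,(105,120,40),(128,255,255)); b=cv2.morphologyEx(b,cv2.MORPH_CLOSE,np.ones((25,25)))
c=max(cv2.findContours(b,0,2)[0],key=cv2.contourArea)
q=cv2.approxPolyDP(c,8,True)[:,0]; print(q.tolist())
P=[onz("wrist",p,42,m) for p in [(239,137),(311,137),(307,282),(243,282)]]
for p in P: print(p.round(1))
P=np.array(P); k=P[:2].mean(0);h=P[2:].mean(0); print("centre",P.mean(0).round(1),"len",np.linalg.norm(h-k),"yaw",np.degrees(np.arctan2(*(h-k)[[1,0]])), "w",np.linalg.norm(P[0]-P[1]),np.linalg.norm(P[2]-P[3]))
E
```

```text
[[245, 133], [243, 279], [303, 282], [311, 140]]
[445.8 328.9  42. ]
[490.9 360.9  42. ]
[565.6 257.   42. ]
[518.8 223.4  42. ]
centre [505.3 292.5  42. ] len 128.08936435330435 yaw -54.804355372527326 w 55.26224989843206 57.574257376625525
```

```bash
python3 - <<'E'
from h import *
plan((505,292.5,19),35.2)
E
```

```text
pos [502.9 302.4 154.9] tool x [-0.002  0.    -1.   ] tool y ang 35.42 q [ 0.34  0.52  1.42  0.    1.2  -0.28] F [-1.2  0.1 -0.5] open 85.4 t 3.2
turn [ 0.22 -0.1   0.1 ]
dp now-frame [135.9  -3.8   9.6] dp target-frame [135.9  -4.    9.4]
```

>>> drive_tool(dp=[[20, -4, 9.5], [30, 0, 0], [30, 0, 0], [10, 0, 0], [0, 0, 0]], angular=[[0.2, 0, 0], [0, 0, 0], [0, 0, 0], [0, 0, 0], [0, 0, 0]], grip=[1, 1, 1, 1, 1])

```text
clock: 3.62
position: [505.5, 288.7, 67.1]
tcp_rot: [0.628, 0.328, 0.626, -0.325]
ft_force: [0.5, 0.4, 1.5]
opening: 85.5
```

```bash
python3 - <<'E'
from h import *
plan((505,292.5,19),35.2)
E
```

```text
pos [505.5 288.7  67.1] tool x [ 0.004  0.002 -1.   ] tool y ang 35.04 q [ 0.32  0.62  1.52  0.    1.   -0.29] F [0.5 0.4 1.5] open 85.5 t 3.62
turn [-0.16  0.03 -0.26]
dp now-frame [48.1  1.6 -3.4] dp target-frame [48.1  1.8 -3.3]
```

>>> drive_tool(dp=[[15, 2, -3], [15, 0, 0], [12, 0, 0], [5, 0, 0], [0, 0, 0]], angular=[[0, 0, 0], [0, 0, 0], [0, 0, 0], [0, 0, 0], [0, 0, 0]], grip=[1, 1, 1, 1, 1])

```text
clock: 4.03
position: [508.7, 291.6, 26.5]
tcp_rot: [0.63, 0.331, 0.624, -0.323]
ft_force: [0.0, -1.0, 0.1]
opening: 85.5
```

```bash
python3 - <<'E'
from h import *
plan((505,292.5,19),35.2)
E
```

```text
pos [508.7 291.6  26.5] tool x [ 0.013  0.005 -1.   ] tool y ang 34.91 q [ 0.32  0.68  1.53  0.    0.92 -0.29] F [ 0.  -1.   0.1] open 85.5 t 4.03
turn [-0.3   0.19 -0.77]
dp now-frame [ 7.5 -2.6 -2.8] dp target-frame [ 7.5 -2.5 -2.8]
```

>>> drive_tool(dp=[[5, -2.5, -2.5], [0, 0, 0], [0, 0, 0], [0, 0, 0], [0, 0, 0], [0, 0, 0], [0, 0, 0], [0, 0, 0], [0, 0, 0]], angular=[[0, 0.2, -0.8], [0, 0, 0], [0, 0, 0], [0, 0, 0], [0, 0, 0], [0, 0, 0], [0, 0, 0], [0, 0, 0], [0, 0, 0]], grip=[1, 1, 0.5, 0.5, 0.5, 0.5, 0.5, 0.5, 0.5], newtons=25)

```text
clock: 4.78
position: [506.2, 292.6, 24.6]
tcp_rot: [0.627, 0.328, 0.626, -0.326]
ft_force: [-1.1, 0.4, 0.1]
opening: 57.4
```

```bash
python3 - <<'E'
from h import *
plan((505,292.5,19),35.2)
E
```

```text
pos [506.2 292.6  24.6] tool x [ 0.002  0.001 -1.   ] tool y ang 34.9 q [ 0.32  0.68  1.53 -0.    0.93 -0.29] F [-1.1  0.4  0.1] open 57.4 t 4.78
turn [-0.3   0.04 -0.12]
dp now-frame [ 5.6 -1.  -0.6] dp target-frame [ 5.6 -1.  -0.6]
```

>>> drive_tool(dp=[[-10, 0, 0], [-10, 0, 0], [0, 0, 0], [0, 0, 0], [0, 0, 0], [0, 0, 0], [0, 0, 0], [0, 0, 0], [0, 0, 0], [0, 0, 0], [0, 0, 0], [0, 0, 0], [0, 0, 0], [0, 0, 0]], angular=[[0, 0, 0], [0, 0, 0], [0, 0, 0], [-5.4, 0, 0], [-5.4, 0, 0], [-5.4, 0, 0], [-5.4, 0, 0], [-5.4, 0, 0], [-5.4, 0, 0], [-5.4, 0, 0], [-5.4, 0, 0], [-5.4, 0, 0], [-5.4, 0, 0], [0, 0, 0]], grip=[0.5, 0.5, 0.5, 0.5, 0.5, 0.5, 0.5, 0.5, 0.5, 0.5, 0.5, 0.5, 0.5, 0.5])

```text
clock: 5.95
position: [507.0, 293.0, 51.2]
tcp_rot: [0.71, -0.009, 0.705, 0.01]
ft_force: [-0.6, 0.0, -1.7]
opening: 57.2
```

```bash
python3 - <<'E'
from h import *
plan((560,-5,40),88.8)
E
```

```text
pos [507.  293.   51.2] tool x [ 0.007  0.002 -1.   ] tool y ang 91.56 q [ 0.32  0.64  1.52  0.    0.97 -1.27] F [-0.6  0.  -1.7] open 57.2 t 5.95
turn [ 2.76  0.4  -0.14]
dp now-frame [  10.8 -299.3   44.8] dp target-frame [  11.2 -296.8   59.2]
```

>>> drive_tool(dp=[[0, -15, 2], [0, -25, 3], [0, -25, 4], [0, -25, 5], [0, -25, 5], [0, -25, 5], [0, -25, 5], [0, -25, 5], [0, -25, 5], [0, -25, 5], [0, -20, 5], [0, -15, 2], [0, 0, 0], [0, 0, 0]], angular=[[1.4, 0.2, 0], [1.4, 0.2, 0], [0, 0, 0], [0, 0, 0], [0, 0, 0], [0, 0, 0], [0, 0, 0], [0, 0, 0], [0, 0, 0], [0, 0, 0], [0, 0, 0], [0, 0, 0], [0, 0, 0], [0, 0, 0]], grip=[0.5, 0.5, 0.5, 0.5, 0.5, 0.5, 0.5, 0.5, 0.5, 0.5, 0.5, 0.5, 0.5, 0.5])

```text
clock: 7.12
position: [551.3, 3.9, 54.7]
tcp_rot: [0.709, 0.025, 0.704, -0.022]
ft_force: [-0.6, 0.8, -2.6]
opening: 57.0
```

```bash
python3 - <<'E'
from h import *
plan((560,-5,26),88.8)
cv2.imwrite("pics/w2.png",read_camera("wrist")[:,:,::-1])
cv2.imwrite("pics/t2.png",read_camera("top")[:,:,::-1])
cv2.imwrite("pics/s2.png",read_camera("scene")[:,:,::-1])
E
```

```text
pos [551.3   3.9  54.7] tool x [ 0.008  0.003 -1.   ] tool y ang 86.17 q [-0.21  0.58  1.63  0.01  0.93 -1.71] F [-0.6  0.8 -2.6] open 57.0 t 7.12
turn [-2.63  0.44 -0.19]
dp now-frame [28.7 -8.4  9.1] dp target-frame [28.7 -8.7  8.9]
```

View pics/w2.png

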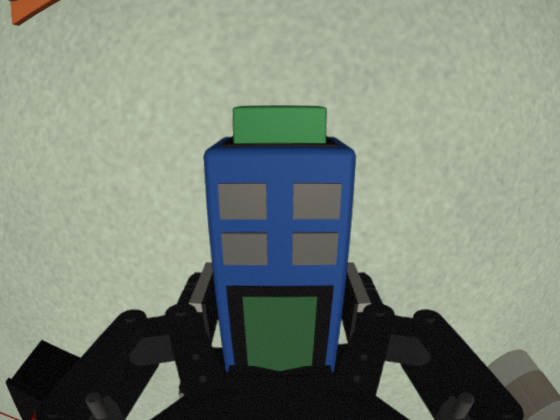

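View pics/t2.png

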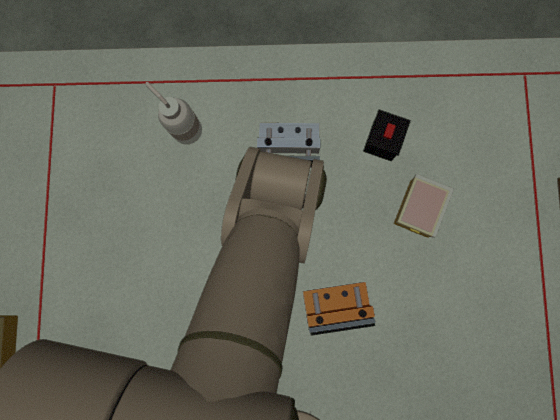

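View pics/s2.png

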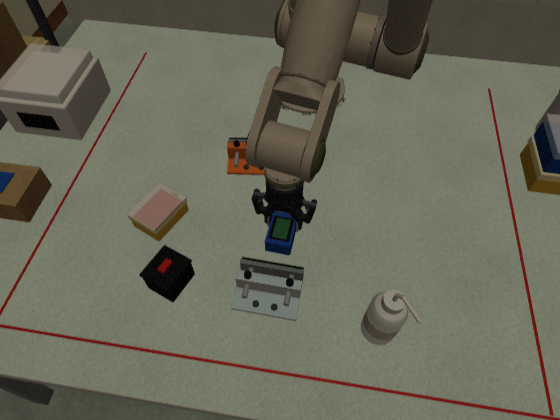

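The wrist view shows the timer held level and symmetric in the jaws (sides at columns 205–355, key at (280,125)). The scene view shows it in front of the grey stop. Next I lower it to just above the bench.

>>> drive_tool(dp=[[8, -8.5, 6], [8, 0, 2], [7, 0, 0], [3, 0, 0], [0, 0, 0]], angular=[[-2.6, 0.4, -0.2], [0, 0, 0], [0, 0, 0], [0, 0, 0], [0, 0, 0]], grip=[0.5, 0.5, 0.5, 0.5, 0.5])

```text
clock: 7.68
position: [558.1, 0.5, 26.9]
tcp_rot: [0.707, 0.006, 0.707, -0.006]
ft_force: [0.2, 0.3, -2.0]
opening: 57.4
```

```bash
python3 - <<'E'
from h import *
plan((568,-5,24.6),88.8)
E
```

```text
pos [5.581e+02 5.000e-01 2.690e+01] tool x [-0.     0.001 -1.   ] tool y ang 89.04 q [-0.21  0.64  1.61  0.    0.89 -1.76] F [ 0.2  0.3 -2. ] open 57.4 t 7.68
turn [ 0.24 -0.   -0.04]
dp now-frame [ 2.3 -5.3 10. ] dp target-frame [ 2.3 -5.3 10. ]
```

>>> drive_tool(dp=[[0, -5, 5], [0.5, -1, 5], [1, 0, 2], [0, 0, 0], [0, 0, 0]], angular=[[0, 0, 0], [0, 0, 0], [0, 0, 0], [0, 0, 0], [0, 0, 0]], grip=[0.5, 0.5, 0.5, 0.5, 0.5])

```text
clock: 8.1
position: [571.4, -5.5, 25.7]
tcp_rot: [0.707, 0.006, 0.707, -0.006]
ft_force: [0.3, 0.3, -3.3]
opening: 57.4
```

```bash
python3 - <<'E'
from h import *
plan((580,-5,24.6),88.8)
E
```

```text
pos [571.4  -5.5  25.7] tool x [ 0.001  0.001 -1.   ] tool y ang 88.99 q [-0.21  0.66  1.57  0.    0.91 -1.77] F [ 0.3  0.3 -3.3] open 57.4 t 8.1
turn [ 0.19  0.03 -0.04]
dp now-frame [1.1 0.6 8.6] dp target-frame [1.1 0.6 8.6]
```

>>> drive_tool(dp=[[1, 0, 2], [0, 0, 2], [0, 0, 1], [0, 0, 1], [0, 0, 0]], angular=[[0, 0, 0], [0, 0, 0], [0, 0, 0], [0, 0, 0], [0, 0, 0]], grip=[0.5, 0.5, 0.5, 0.5, 0.5])

```text
clock: 8.52
position: [578.1, -5.5, 25.0]
tcp_rot: [0.707, 0.007, 0.707, -0.006]
ft_force: [0.4, -0.2, -2.0]
opening: 57.7
```

```bash
python3 - <<'E'
from h import *
plan((580,-5,24.6),88.8)
E
```

```text
pos [578.1  -5.5  25. ] tool x [ 0.001  0.001 -1.   ] tool y ang 88.98 q [-0.21  0.67  1.55  0.    0.92 -1.77] F [ 0.4 -0.2 -2. ] open 57.7 t 8.52
turn [ 0.18  0.06 -0.04]
dp now-frame [0.4 0.6 1.9] dp target-frame [0.4 0.6 1.9]
```

>>> drive_tool(dp=[[0, 0, 1], [0, 0, 1], [0, 0, 1], [0, 0, 0]], angular=[[0, 0, 0], [0, 0, 0], [0, 0, 0], [0, 0, 0]], grip=[0.5, 0.5, 0.5, 0.5])

```text
clock: 8.85
position: [581.3, -5.6, 25.0]
tcp_rot: [0.707, 0.007, 0.707, -0.006]
ft_force: [-0.2, 0.4, -1.7]
opening: 57.3
```

>>> drive_tool(dp=[[0, 0, 1], [0, 0, 1], [0, 0, 0]], angular=[[0, 0, 0], [0, 0, 0], [0, 0, 0]], grip=[0.5, 0.5, 0.5])

```text
clock: 9.1
position: [581.4, -5.4, 24.8]
tcp_rot: [0.705, 0.007, 0.709, -0.006]
ft_force: [0.9, -0.5, -1.5]
opening: 57.5
```

>>> drive_tool(dp=[[0, 0, 1], [0, 0, 1]], angular=[[0, 0, 0], [0, 0, 0]], grip=[0.5, 0.5])

```text
clock: 9.27
position: [581.5, -5.4, 24.7]
tcp_rot: [0.703, 0.007, 0.711, -0.006]
ft_force: [-9.6, -0.6, 4.4]
opening: 57.4
```

>>> drive_tool(dp=[[0, 0, 1.5]], angular=[[0, 0, 0]], grip=[0.5])

```text
clock: 9.35
position: [581.6, -5.3, 24.7]
tcp_rot: [0.702, 0.007, 0.712, -0.006]
ft_force: [-11.5, -0.6, 4.4]
opening: 57.4
```

```bash
python3 - <<'E'
from h import *
plan((580,-5,24.6),88.8)
cv2.imwrite("pics/s3.png",cv2.resize(read_camera("scene")[190:330,200:340,::-1],(560,560),interpolation=2))
E
```

```text
pos [581.6  -5.3  24.7] tool x [-0.015  0.002 -1.   ] tool y ang 88.93 q [-0.21  0.69  1.53 -0.    0.94 -1.76] F [-11.5  -0.6   4.4] open 57.4 t 9.35
turn [ 0.13 -0.84 -0.12]
dp now-frame [ 0.1  0.2 -1.6] dp target-frame [ 0.1  0.2 -1.6]
```

View pics/s3.png

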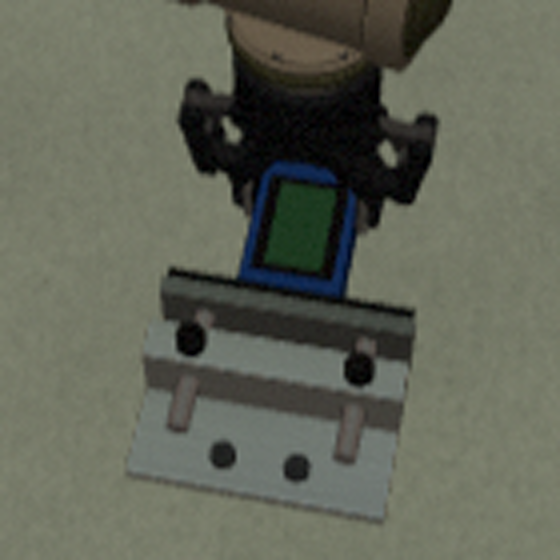

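The timer's heel is flat on the middle of the plate (heel columns 240–350, plate 165–413), with about 11 N of contact. Next I release it.

>>> drive_tool(dp=[[0, 0, 0], [0, 0, 0], [0, 0, 0], [0, 0, 0], [0, 0, 0], [0, 0, 0]], angular=[[0, 0, 0], [0, 0, 0], [0, 0, 0], [0, 0, 0], [0, 0, 0], [0, 0, 0]], grip=[0.5, 0.8, 1, 1, 1, 1])

```text
clock: 9.9
position: [583.2, -5.5, 26.0]
tcp_rot: [0.703, 0.007, 0.711, -0.006]
ft_force: [0.5, -0.3, 0.3]
opening: 85.4
```

>>> drive_tool(dp=[[-10, 0, 0], [-20, 0, 0], [-25, 0, 0], [-25, 0, 0], [-20, 0, 0], [0, 0, -30], [0, 0, -30], [0, 0, -30], [0, 0, -30], [0, 0, -10], [0, 0, 0]], angular=[[0, -0.4, 0], [0, -0.4, 0], [0, 0, 0], [0, 0, 0], [0, 0, 0], [0, 0, 0], [0, 0, 0], [0, 0, 0], [0, 0, 0], [0, 0, 0], [0, 0, 0]], grip=[1, 1, 1, 1, 1, 0, 0, 0, 0, 0, 0])

```text
clock: 10.82
position: [449.1, -3.1, 136.7]
tcp_rot: [0.713, 0.006, 0.701, -0.007]
ft_force: [0.4, 0.2, 0.2]
opening: 12.3
```

```bash
python3 - <<'E'
from h import *
plan((480,-5,22),88.8)
import pickle
pickle.dump(camera_model("wrist"),open("w4.pkl","wb"))
cv2.imwrite("pics/w4.png",read_camera("wrist")[:,:,::-1])
cv2.imwrite("pics/t4.png",read_camera("top")[:,:,::-1])
E
```

```text
pos [449.1  -3.1 136.7] tool x [ 0.017 -0.001 -1.   ] tool y ang 88.98 q [-0.27  0.26  1.87  0.    1.   -1.83] F [0.4 0.2 0.2] open 12.3 t 10.82
turn [0.18 0.97 0.04]
dp now-frame [115.2  -1.3  29. ] dp target-frame [114.7  -1.3  30.9]
```

View pics/w4.png

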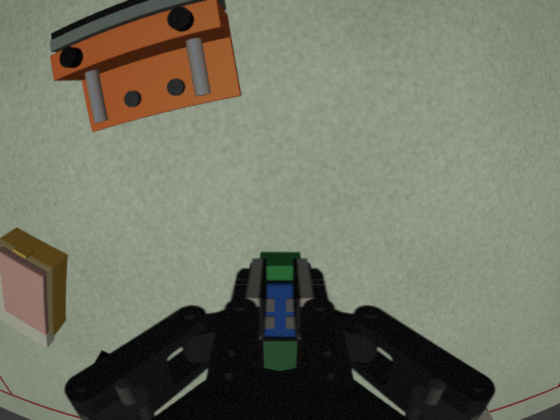

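View pics/t4.png

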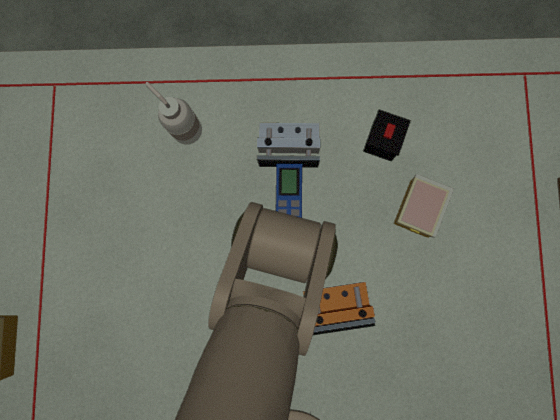

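The top view shows the timer standing square at the stop (heel (288,165)), centred on the plate. The key has been left out. Next I bring the shut fingers down in front of the key.

>>> drive_tool(dp=[[25, -1.5, 8], [30, 0, 5], [25, 0, 0], [15, 0, 0], [0, 0, 0]], angular=[[0, 1, 0], [0, 0, 0], [0, 0, 0], [0, 0, 0], [0, 0, 0]], grip=[0, 0, 0, 0, 0])

```text
clock: 11.33
position: [473.3, -6.7, 40.5]
tcp_rot: [0.711, 0.005, 0.703, -0.007]
ft_force: [-0.3, -0.3, -0.5]
opening: 0.3
```

```bash
python3 - <<'E'
from h import *
plan((470,-5.5,22),88.8)
E
```

```text
pos [473.3  -6.7  40.5] tool x [ 0.011 -0.004 -1.   ] tool y ang 88.99 q [-0.26  0.47  1.87 -0.    0.79 -1.81] F [-0.3 -0.3 -0.5] open 0.3 t 11.33
turn [0.2  0.64 0.2 ]
dp now-frame [18.5  1.2 -3.5] dp target-frame [18.5  1.1 -3.3]
```

>>> drive_tool(dp=[[8, 1, -1], [8, 0, 0], [3, 0, 0], [0, 0, 0]], angular=[[0, 0.6, 0], [0, 0, 0], [0, 0, 0], [0, 0, 0]], grip=[0, 0, 0, 0])

```text
clock: 11.67
position: [475.3, -6.0, 21.2]
tcp_rot: [0.708, 0.005, 0.706, -0.008]
ft_force: [0.5, 0.6, 0.0]
opening: 0.1
```

```bash
python3 - <<'E'
from h import *
plan((484,-5.5,22),88.8)
cv2.imwrite("pics/s5.png",cv2.resize(read_camera("scene")[150:330,190:370,::-1],(540,540),interpolation=2))
cv2.imwrite("pics/w5.png",read_camera("wrist")[:,:,::-1])
E
```

```text
pos [475.3  -6.   21.2] tool x [ 0.003 -0.004 -1.   ] tool y ang 89.01 q [-0.26  0.51  1.87 -0.01  0.76 -1.81] F [0.5 0.6 0. ] open 0.1 t 11.67
turn [0.21 0.15 0.24]
dp now-frame [-0.7  0.7  8.7] dp target-frame [-0.8  0.7  8.7]
```

View pics/s5.png

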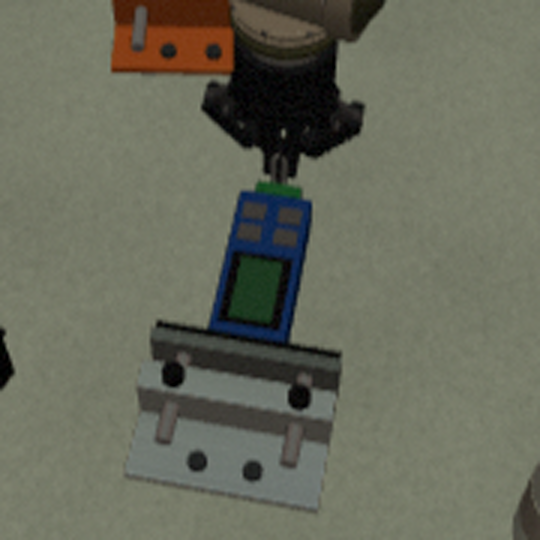

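View pics/w5.png

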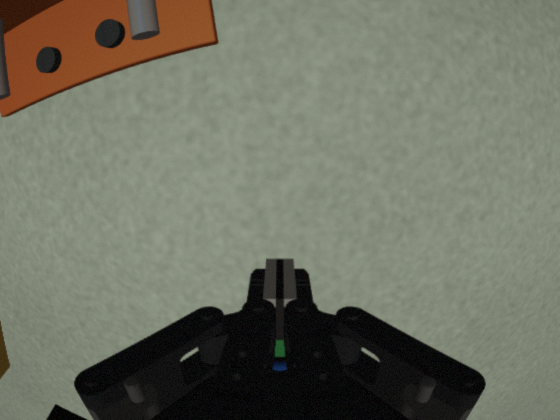

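The fingers are centred in front of the key (scene crop (280,170), key at (280,188)). I'll advance in small steps and watch the force.

>>> drive_tool(dp=[[0, 0, 3], [0, 0, 3], [0, 0, 2], [0, 0, 0]], angular=[[0, 0, 0], [0, 0, 0], [0, 0, 0], [0, 0, 0]], grip=[0, 0, 0, 0])

```text
clock: 12.1
position: [485.3, -6.5, 23.7]
tcp_rot: [0.71, 0.004, 0.705, -0.008]
ft_force: [0.8, -0.4, 0.6]
opening: 0.4
```

>>> drive_tool(dp=[[0, 0, 1], [0, 0, 1], [0, 0, 1]], angular=[[0, 0, 0], [0, 0, 0], [0, 0, 0]], grip=[0, 0, 0])

```text
clock: 12.35
position: [488.3, -6.5, 23.9]
tcp_rot: [0.709, 0.004, 0.705, -0.008]
ft_force: [-3.7, -0.8, 2.3]
opening: -0.2
```

>>> drive_tool(dp=[[0, 0, 1], [0, 0, 1]], angular=[[0, 0, 0], [0, 0, 0]], grip=[0, 0])

```text
clock: 12.52
position: [489.2, -6.5, 23.8]
tcp_rot: [0.708, 0.004, 0.706, -0.008]
ft_force: [-4.6, -1.2, 3.6]
opening: 0.0
```

>>> drive_tool(dp=[[0, 0, 1.5], [0, 0, 1.5]], angular=[[0, 0, 0], [0, 0, 0]], grip=[0, 0])

```text
clock: 12.68
position: [491.2, -6.5, 23.7]
tcp_rot: [0.707, 0.004, 0.707, -0.008]
ft_force: [-6.3, -1.6, 4.3]
opening: 0.2
```

>>> drive_tool(dp=[[0, 0, 1.5], [0, 0, 1.5]], angular=[[0, 0, 0], [0, 0, 0]], grip=[0, 0])

```text
clock: 12.85
position: [493.0, -6.5, 23.6]
tcp_rot: [0.706, 0.004, 0.709, -0.007]
ft_force: [-7.2, -1.5, 5.6]
opening: -0.2
```

>>> drive_tool(dp=[[0, 0, 1.3], [0, 0, 1.2], [0, 0, 1.2]], angular=[[0, 0, 0], [0, 0, 0], [0, 0, 0]], grip=[0, 0, 0])

```text
clock: 13.1
position: [494.2, -6.5, 23.5]
tcp_rot: [0.703, 0.004, 0.711, -0.007]
ft_force: [-10.1, -1.3, 8.3]
opening: -0.1
```

>>> drive_tool(dp=[[0, 0, 1.2], [0, 0, 1.2], [0, 0, 1.2]], angular=[[0, 0, 0], [0, 0, 0], [0, 0, 0]], grip=[0, 0, 0])

```text
clock: 13.35
position: [494.1, -6.4, 23.3]
tcp_rot: [0.699, 0.004, 0.715, -0.006]
ft_force: [-10.0, -1.5, 8.0]
opening: 0.2
```

>>> drive_tool(dp=[[-0.2, 0, 1.2], [-0.2, 0, 1.2], [-0.2, 0, 1.2], [-0.2, 0, 1.2]], angular=[[0, -0.3, 0], [0, -0.3, 0], [0, -0.3, 0], [0, -0.3, 0]], grip=[0, 0, 0, 0])

```text
clock: 13.68
position: [494.1, -6.3, 23.4]
tcp_rot: [0.702, 0.004, 0.712, -0.006]
ft_force: [-7.9, -1.7, 5.2]
opening: -0.3
```

>>> drive_tool(dp=[[-0.2, 0, 1.2], [-0.2, 0, 1.2], [-0.2, 0, 1.2], [-0.2, 0, 1.2], [-0.2, 0, 1.2], [-0.2, 0, 1.2], [-0.2, 0, 1.2], [-0.2, 0, 1.2]], angular=[[0, -0.3, 0], [0, -0.3, 0], [0, -0.3, 0], [0, -0.3, 0], [0, -0.3, 0], [0, -0.3, 0], [0, -0.3, 0], [0, -0.3, 0]], grip=[0, 0, 0, 0, 0, 0, 0, 0])

```text
clock: 14.35
position: [494.2, -6.4, 23.2]
tcp_rot: [0.707, 0.004, 0.707, -0.005]
ft_force: [-8.2, -2.3, 5.6]
opening: 0.2
```

>>> drive_tool(dp=[[-0.2, 0, 1.3], [-0.2, 0, 1.3], [-0.2, 0, 1.3], [-0.2, 0, 1.3], [-0.2, 0, 1.3], [-0.2, 0, 1.3], [-0.2, 0, 1.3], [-0.2, 0, 1.3], [-0.2, 0, 1.3], [-0.2, 0, 1.3]], angular=[[0, -0.15, 0], [0, -0.15, 0], [0, -0.15, 0], [0, -0.15, 0], [0, -0.15, 0], [0, -0.15, 0], [0, -0.15, 0], [0, -0.15, 0], [0, -0.15, 0], [0, -0.15, 0]], grip=[0, 0, 0, 0, 0, 0, 0, 0, 0, 0])

```text
clock: 15.18
position: [494.2, -6.4, 23.3]
tcp_rot: [0.704, 0.003, 0.71, -0.003]
ft_force: [-9.6, -2.5, 6.0]
opening: 0.3
```

```bash
python3 - <<'E'
from h import *
plan((484,-5.5,22),88.8)
cv2.imwrite("pics/s6.png",cv2.resize(read_camera("scene")[150:330,190:370,::-1],(540,540),interpolation=2))
E
```

```text
pos [494.2  -6.4  23.3] tool x [-0.009  0.001 -1.   ] tool y ang 89.48 q [-0.25  0.54  1.81 -0.    0.8  -1.81] F [-9.6 -2.5  6. ] open 0.3 t 15.18
turn [ 0.68 -0.51 -0.02]
dp now-frame [  1.4   0.8 -10.2] dp target-frame [  1.3   0.7 -10.2]
```

View pics/s6.png

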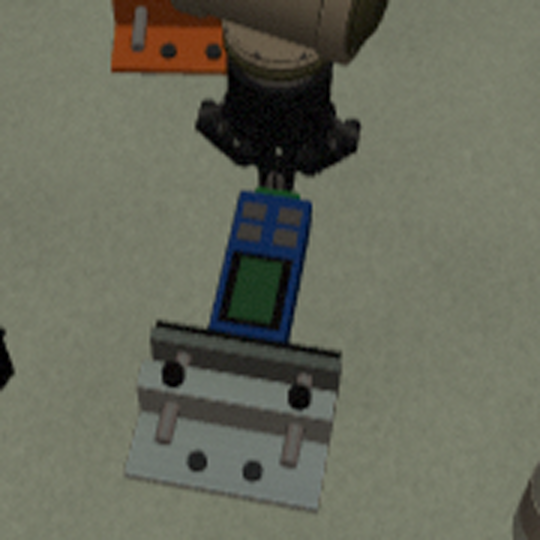

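The key is visibly pressed in (only a thin green strip left at (277,190)) and the heel is on the plate. I'll hold it a little longer.

>>> drive_tool(dp=[[-0.2, 0, 1.3], [-0.2, 0, 1.3], [-0.2, 0, 1.3], [-0.2, 0, 1.3], [-0.2, 0, 1.3], [-0.2, 0, 1.3], [-0.2, 0, 1.3], [-0.2, 0, 1.3], [-0.2, 0, 1.3], [-0.2, 0, 1.3], [-0.2, 0, 1.3], [-0.2, 0, 1.3], [-0.2, 0, 1.3], [-0.2, 0, 1.3], [-0.2, 0, 1.3], [-0.2, 0, 1.3], [-0.2, 0, 1.3], [-0.2, 0, 1.3]], angular=[[0, -0.25, 0], [0, -0.25, 0], [0, -0.25, 0], [0, -0.25, 0], [0, -0.25, 0], [0, -0.25, 0], [0, -0.25, 0], [0, -0.25, 0], [0, -0.25, 0], [0, -0.25, 0], [0, -0.25, 0], [0, -0.25, 0], [0, -0.25, 0], [0, -0.25, 0], [0, -0.25, 0], [0, -0.25, 0], [0, -0.25, 0], [0, -0.25, 0]], grip=[0, 0, 0, 0, 0, 0, 0, 0, 0, 0, 0, 0, 0, 0, 0, 0, 0, 0])

```text
clock: 16.73
position: [494.2, -6.4, 23.1]
tcp_rot: [0.709, 0.003, 0.705, -0.0]
ft_force: [-9.8, -2.6, 6.4]
opening: -0.0
```

>>> drive_tool(dp=[[0, 0, -1], [0, 0, -2], [0, 0, -3], [0, 0, -6], [0, 0, -10], [0, 0, -15], [-10, 0, -10], [-25, 0, -20], [-30, 0, -30], [-30, 0, -30], [-20, 0, -10], [0, 0, 0]], angular=[[0, 0, 0], [0, 0, 0], [0, 0, 0], [0, 0, 0], [0, 0, 0], [0, 0, 0], [0, 0, 0], [0, 0, 0], [0, 0, 0], [0, 0, 0], [0, 0, 0], [0, 0, 0]], grip=[0, 0, 0, 0, 0, 0, 0, 0, 0, 0, 0, 0])

```text
clock: 17.73
position: [350.6, -5.9, 138.8]
tcp_rot: [0.71, 0.003, 0.704, -0.0]
ft_force: [0.9, -0.6, 0.0]
opening: -0.1
```

```bash
python3 - <<'E'
from h import *
plan((484,-5.5,22),88.8)
a=cv2.resize(read_camera("scene")[190:330,220:310,::-1],(360,560),interpolation=2)
b=cv2.resize(read_camera("top")[110:250,245:335,::-1],(360,560),interpolation=2)
cv2.imwrite("pics/e7.png",np.hstack([a,b]))
cv2.imwrite("pics/t7.png",read_camera("top")[:,:,::-1])
E
```

```text
pos [350.6  -5.9 138.8] tool x [ 0.008  0.004 -1.   ] tool y ang 89.75 q [-0.36  0.05  2.12  0.01  0.97 -1.93] F [ 0.9 -0.6  0. ] open -0.1 t 17.73
turn [ 0.94  0.47 -0.22]
dp now-frame [117.9   0.6 132.4] dp target-frame [116.8   3.2 133.3]
```

View pics/e7.png

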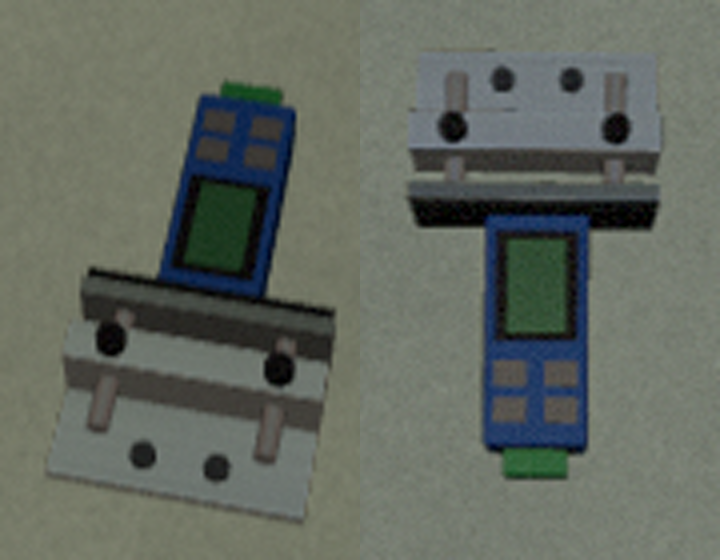

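View pics/t7.png

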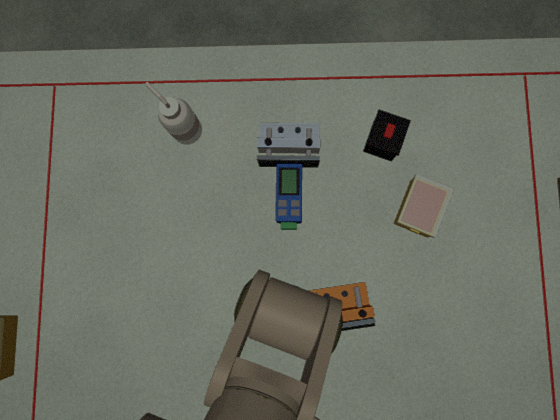

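The key has sprung out again, the timer stands square and centred at the plate, and the bystanders haven't moved. I'm handing the job in.

```bash
python3 -c "
from cell import bot
bot.job_done()"
```

```text
the job is handed in; nothing more can be done
```

I carried the blue timer level to the grey stop and set it flat with its plain end on the middle of the rubber plate. Pressing it home gave about 11 N at the stop. I then pushed the start key in with the shut fingers and held it there for about 3.5 s at 8–10 N, well under the 40 N limit. After that I backed off and handed the job in at about 18 s on the robot's clock; the hand-in reports no verdict.

- **During the hold:** the finger position stayed at x = 494.1–494.2 mm, about 6 mm past first contact, so the key was fully in. The camera also showed it pressed in. The fingers pushed down on the key with 5–8 N as well, but the timer stayed flat in the picture.
- **At the end:** the top and scene pictures show the key sprung out, the timer square and centred on the plate, and nothing touching it but the bench and stop. The slide box, wash bottle and staining trough are where they started.
- **Disagreement:** the two cameras differed by a few millimetres on where the plate was. I settled its position by feeling for contact (plain end at about x = 646 mm). No check failed.

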